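# Slide the display sled past the spring stop

### The arm

A 7-joint arm with a two-finger parallel gripper is mounted at the origin on the work surface. World frame = base frame: x ahead of the robot, y to its left, z up, the work surface at z = 0. Lengths are in m, angles in rad, forces in N, time in s.
With the tool pointing down it reaches from about 0.4 to 0.85 m from the base axis. Payload 10.4 kg.
Tool frame: the origin (TCP) lies midway between the tips of the shut fingers; the grasp point (between the pads) lies 19 mm behind it; z points along the fingers, x is the direction in which the jaws open and shut, and the axes are right-handed (so a half turn about z gives the same grasp; the last joint's range is limited). The gripper opens to 85 mm and grips with 20 to 120 N. Pads are 22 mm wide; open, the fingers measure 114 mm over their backs; the gripper's body (76 mm by 85 mm) begins 54 mm behind the grasp point. The pads swing forward as they close: fully open they stand 13 mm farther back than shut.
Start: joints at [1.147, 0.332, -0.065, 1.46, 0.022, 1.35, -0.088], TCP at [0.244, -0.575, 0.231] pointing down, gripper open.
Joint ranges: [-2.6, 2.6], [-0.5, 2.12], [-1.47, 1.34], [0.16, 2.42], [-1.27, 4.41], [0.06, 2.06], [-2.6, 2.6]. Speed limits (rad/s): [2.22, 2.22, 2.79, 2.79, 3.14, 3.14, 3.14].

### API

Orientations are given as a unit quaternion [x, y, z, w].
In Python, from workcell import monitor, eyes, ticket, models gives the robot as it stands.
- The arm moves only by the tool servo_tool, never from a script. Its argument "motion" is a list of rows, each a list of 7 numbers: the opening, from 0 (shut) to 1 (fully open), then the shift along the tool's x, y, z in m, then the turn, a rotation vector about the tool's x, y, z in degrees. In form: [[fingers, tx, ty, tz, rx, ry, rz], ...]. A call has 1 to 20 rows; each row is the pose to reach, as a shift and turn from the pose commanded when the call began, along the tool's axes at that moment; what a row does not reach only later rows make up. A row lasts 1/8 s, in which the tool goes at most 62.5 mm and 10.7 degrees, less where a joint would pass 70% of its speed; a pose out of reach is approached as far as the arm can. A call with a gripper value outside its range is refused whole. The fingers move at their own pace and stop on an object; "grip_force" is the grip in N (left out, the last holds). Time passes only in rows, so rows that repeat a pose let the fingers close. It gives the time, the measured TCP pose, the force and the opening at its end, in the units of the state.
- monitor.get_obs(): the state, without advancing time (a new reading comes with each control period).
- eyes.camera(name): name is "scene" or "side" or "wrist"; returns (picture, depth): 384x512x3 uint8, blue, green, red; 384x512 float32, m along the optical axis (not along the pixel's ray), 0 where there is no reading.
- eyes.camera_info(name): a dict with "intrinsics" (3x3 intrinsics, pixels), "k1" (the pictures are not rectified: a ray, as slopes to the right and down, at radius r is drawn at 1 + k1 r^2 times it, then the intrinsics apply), "extrinsics" (4x4, takes a point from world to camera coordinates); the wrist camera has in their place "tool_from_camera" (4x4, takes a point from camera to tool coordinates, whose origin is the TCP and whose axes are the tool frame's). Camera axes: x right, y down, z forward; pixel columns grow to the right and rows downward; lengths in m; the calibration is good to about 2 mm. A picture is of the moment at which its call begins: read the wrist's pose just before it. camera_info takes no time and is no camera call.
- ticket.hand_in(): hands the job in, once; it reports no verdict.
Trained networks look in the newest picture that a camera, given by its name, has taken for a name from the list of things; names that differ only in an ending like _2 or _b are one class to them, and where a whole thing is asked for, a point or a joint stands for the part that bears it (a point fixed in the world has none). Each returns a list of dicts, best first, with "confidence" (0 to 1); they miss things now and then, are a little off and sometimes report something else, mostly with a low value. They report only what shows in the picture. A call takes as long as a camera call.
- models.boxes_of(camera, thing): "point" ([x, y, z] in m, in the coordinates of the camera as it stood for that picture, good to about 4 mm: the middle of the surface that is visible of it).
The state is a dict: "clock": time; "joint_pos": joint angles; "joint_velocities": joint speeds; "tau": joint torques, N m; "position": TCP position; "ee_rot": TCP orientation; "ft_force": force on the tool from outside, world axes, zero at the start; "torque": the same for the moment, N m; "grip_width": opening from 0.0 (shut) to 1.0 (fully open).
Only numpy, scipy, OpenCV 4.12 (cv2) and the standard library are available. Lean on these libraries where they do the work, as an engineer would, in place of code of your own. Each camera call takes 0.05 s, during which the arm holds its last target. There are 200 camera calls.

### The job

Press the yellow spring bar of the display track down with the fingertips so that its two black stop lugs sink, and while keeping it held down push the red display sled along the track over the lugs until it is wholly past them; then let the bar spring back up behind the sled and move clear. Only press and push: do not pick up or tip the sled, do not let the bar up beneath it, and leave the figurines, trees, globe and gift box around it where they stand.

Things in the scene. Friction and masses are not known exactly. Their poses are not given: they have to be found in the camera images.
- track: Fixed shelf track, blue side walls, 124 mm wide (its x), 287 mm long (its y, -180 to +107). Origin on the counter under the midpoint of the two lugs; z up. The sled is slid towards the track's +y. Lane floor: two aluminium strips 30 mm above the counter at x = +-34 to +-54 mm; side walls outside them rise to 44 mm. Turned up to 0.6 rad either way about the vertical.
- bay (a point): Point on the track's middle line at lane floor height (30 mm above the counter), y = +52 mm in the track frame: middle of the bay beyond the lugs, where the sled's origin should end (+39 mm: only just past the lugs; +64 mm: it meets the blue end wall, 62 mm high, inner face at y = +99 mm).
- stop_bar (a joint): Spring bar, travel in m: 0 = up, 0.014 = fully down; over 0.0105 the lugs are sunk. One rigid piece that goes straight down wherever pressed: a flat yellow strip 62 mm wide along the track's middle, y = -175 to +35 mm, top 46 mm above the counter when up, and two black lugs. The spring pushes back with about 4 N at the top, 8.5 N at the bottom.
- lugs (a point): Midpoint between the two black stop lugs, at the level of their tops (40 mm above the counter when up); goes down with the bar. Lugs at y = -4 to +4 mm, x = +-35 to +-53 mm in the track frame, 10 mm above the lane floor when up, 4 mm below it when fully down. Up, they block the sled's runners. The 70 mm between them is free for a finger moving along the strip.
- bar_top (a point): Point on the top face of the yellow strip, in its middle across, at y = -135 mm in the track frame; goes down with the bar (46 mm above the counter when up, 32 mm when fully down).
- sled: Red display sled with a toy house and tree, 0.26 to 0.46 kg, loose, on two runners on the lane floor. 105 mm wide (x), 70 mm long (y -35 to +35), axes along the track's. Origin at the centre of its underside. It bridges the strip: deck 22 to 30 mm above the origin, top about 60 mm. It starts before the lugs, origin at y = -73 to -45 mm in the track frame.
- sled_push (a point): Middle of the sled's rear push face, a white upright plate 80 mm wide at the sled's -y end (sled frame y = -35 mm), from 22 to 60 mm above the sled's origin; this point is 45 mm above the origin. Pushed towards +y.
- angel: Bystander: white angel figurine, 38 mm wide, 75 mm tall; loose; origin at the centre of its underside. Leave it alone.
- shepherd: Bystander: brown shepherd figurine, 38 mm wide, 75 mm tall; loose; origin at the centre of its underside. Leave it alone.
- king: Bystander: purple king figurine, 38 mm wide, 75 mm tall; loose; origin at the centre of its underside. Leave it alone.
- small_tree: Bystander: small green snow-tipped tree, 50 mm wide, 100 mm tall; loose; origin at the centre of its underside. Leave it alone.
- snow_globe: Bystander: snow globe on a dark wooden foot, 52 mm wide, 66 mm tall; loose; origin at the centre of its underside. Leave it alone.
- big_tree: Bystander: larger green snow-tipped tree, 72 mm wide, 160 mm tall; loose; origin at the centre of its underside. Leave it alone.
- gift_box: Bystander: pink gift box with a white band, 70 x 60 mm, 60 mm tall; loose; origin at the centre of its underside. Leave it alone.

How it is judged:
By the outcome, as a careful person would: the job done as asked, in the order asked, and still so for the second after the job is handed in, with the robot touching nothing.
It also fails if it takes over 35 s, if anything falls off the work surface, if the arm or the gripper's body presses on something with over 40 N, if the wrist force passes 120 N, or if a joint passes its speed limit or range.

## Working session

There is one attempt and no reset: what is moved stays moved. The work goes in short steps, Python scripts to look and compute and a tool call to move; the robot and the scene stay as the last step left them, time stands still between calls to the robot, and variables do not carry over. Pictures are saved under pics/ and viewed, about 8 in all and at most 12, crops included, and the job is handed in when it is done.

Besides the shell and the picture viewer there is one more tool, called after "Emit:" by a JSON object that holds its "api" and its "payload". servo_tool: Moves the arm, as the interface text tells. Its arguments: {"type":"object","properties":{"motion":{"type":"array"},"grip_force":{"type":"number"}},"required":["motion"]}

```bash
ls; mkdir -p pics
cat > h.py <<'E'
import numpy as np, cv2
from scipy.spatial.transform import Rotation as R
from workcell import monitor, eyes, ticket, models
def w2c(name):
    return np.array(eyes.camera_info(name)["extrinsics"])
def toworld(name,p):
    return (np.linalg.inv(w2c(name))@np.r_[p,1])[:3]
def cloud(name,depth):
    i=eyes.camera_info(name);K=np.array(i["intrinsics"]);h,w=depth.shape
    uv=np.stack(np.meshgrid(np.arange(w),np.arange(h)),-1).reshape(-1,1,2).astype(float)
    s=cv2.undistortPoints(uv,K,np.array([i["k1"],0,0,0.])).reshape(h,w,2)
    P=np.dstack([s*depth[...,None],depth])
    M=np.linalg.inv(np.array(i["extrinsics"]))
    return P@M[:3,:3].T+M[:3,3]
E
python3 - <<'E'
from h import *
for n in("scene","side"):
    im,d=eyes.camera(n);cv2.imwrite(f"pics/{n}.png",im);np.savez(f"{n}.npz",im=im,d=d,P=cloud(n,d))
    for t in "track lugs bar_top sled sled_push angel shepherd king small_tree snow_globe big_tree gift_box".split():
        try:
            for b in models.boxes_of(n,t)[:2]: print(n,t,round(b["confidence"],2),toworld(n,b["point"]).round(3))
        except Exception as e: print(n,t,e)
o=monitor.get_obs();print({k:np.round(v,3) for k,v in o.items()})
E
```

```text
pics
scene track 0.92 [ 0.593 -0.009  0.035]
scene lugs 0.92 [ 0.581 -0.038  0.048]
scene bar_top 0.91 [ 0.578 -0.042  0.047]
scene sled 0.81 [ 0.584 -0.082  0.058]
scene sled_push 0.96 [ 0.583 -0.085  0.06 ]
scene angel 0.69 [0.469 0.069 0.028]
scene angel 0.6 [ 0.454 -0.072  0.028]
scene shepherd 0.74 [0.472 0.067 0.03 ]
scene shepherd 0.23 [ 0.582 -0.085  0.06 ]
scene king 0.69 [ 0.703 -0.126  0.03 ]
scene small_tree 0.75 [0.72  0.018 0.052]
scene snow_globe 0.63 [0.585 0.154 0.049]
scene big_tree 0.65 [0.635 0.454 0.071]
scene gift_box 0.88 [ 0.637 -0.438  0.047]
side track 0.65 [ 0.559 -0.014  0.036]
side track 0.36 [ 0.437 -0.079  0.04 ]
side lugs 0.84 [ 0.564 -0.043  0.049]
side lugs 0.43 [ 0.56  -0.013  0.034]
side bar_top 0.77 [ 0.567 -0.048  0.048]
side sled 0.92 [ 0.559 -0.084  0.061]
side sled 0.39 [ 0.559 -0.011  0.038]
side sled_push 0.83 [ 0.557 -0.089  0.061]
side sled_push 0.41 [ 0.688 -0.129  0.037]
side angel 0.55 [ 0.437 -0.078  0.04 ]
side shepherd 0.41 [ 0.567 -0.042  0.044]
side king 0.63 [0.458 0.069 0.036]
side king 0.56 [ 0.688 -0.128  0.038]
side small_tree 0.82 [0.698 0.013 0.042]
side small_tree 0.33 [ 0.687 -0.129  0.037]
side snow_globe 0.91 [0.554 0.155 0.047]
side snow_globe 0.4 [ 0.437 -0.076  0.044]
side big_tree 0.66 [ 0.564 -0.042  0.046]
side big_tree 0.62 [0.607 0.452 0.077]
side gift_box 0.68 [ 0.617 -0.434  0.044]
side gift_box 0.15 [0.607 0.448 0.073]
{'clock': np.float64(1.3), 'joint_pos': array([ 1.147,  0.332, -0.065,  1.46 ,  0.022,  1.35 , -0.089]), 'joint_velocities': array([-0.002,  0.001,  0.   , -0.   , -0.   , -0.001, -0.002]), 'tau': array([ 0.0000e+00, -6.2523e+01,  4.9000e-02, -3.9183e+01,  1.7000e-02,
        2.0000e-03,  0.0000e+00]), 'position': array([ 0.244, -0.575,  0.231]), 'ee_rot': array([ 0.834, -0.552,  0.   , -0.   ]), 'ft_force': array([-0.17 , -0.752, -0.385]), 'torque': array([-0.049,  0.017,  0.082]), 'grip_width': np.float64(0.998)}
```

View pictures.

View pics/scene.png

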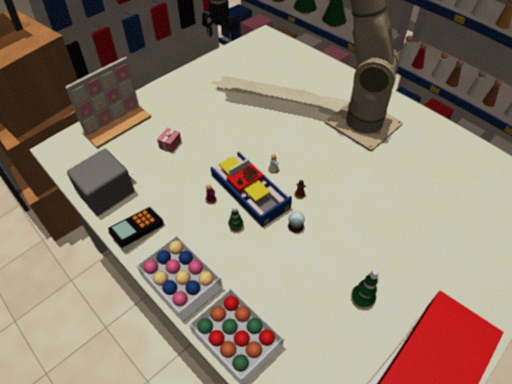

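View pics/side.png

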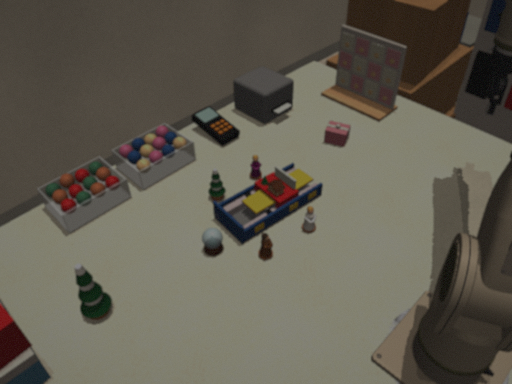

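Run:
```python
from h import *
for n in("scene","side"):
    z=np.load(n+".npz");im,P=z["im"],z["P"]
    hsv=cv2.cvtColor(im,cv2.COLOR_BGR2HSV)
    near=(abs(P[...,0]-.57)<.12)&(abs(P[...,1]+.01)<.2)
    for c,lo,hi in(("yellow",(22,130,90),(35,255,255)),("blue",(105,110,30),(125,255,255)),("red",(0,170,80),(6,255,255))):
        m=(cv2.inRange(hsv,lo,hi)>0)&near
        p=P[m]
        if c=="yellow": p=p[p[:,2]>.03]
        (cx,cy),wh,a=cv2.minAreaRect(p[:,:2].astype(np.float32)*1000)
        print(n,c,len(p),np.median(p,0).round(3),"rect",np.round([cx,cy,*wh,a],1),"z",np.percentile(p[:,2],[5,50,95]).round(3))
print(eyes.camera_info("wrist"))
```

```text
scene yellow 454 [ 0.577 -0.044  0.045] rect [574.4 -98.9 212.   74.7  87.4] z [0.041 0.045 0.048]
scene blue 567 [0.626 0.027 0.042] rect [578.5 -62.5 286.  125.7  84.2] z [0.018 0.042 0.062]
scene red 275 [ 0.588 -0.09   0.059] rect [ 572.7 -112.   117.   105.4   83.8] z [0.055 0.059 0.077]
side yellow 605 [ 0.568 -0.045  0.047] rect [ 576.2 -100.3  209.3   74.9   84.4] z [0.044 0.047 0.05 ]
side blue 849 [0.526 0.01  0.043] rect [572.1 -63.9 283.9 124.1  84. ] z [0.016 0.043 0.063]
side red 252 [ 0.56  -0.088  0.061] rect [598.9 -91.8  70.6 159.6  86.2] z [0.058 0.061 0.064]
{'intrinsics': array([[291.4476894 ,   0.        , 256.62964796],
       [  0.        , 291.4476894 , 191.74668865],
       [  0.        ,   0.        ,   1.        ]]), 'k1': -0.06221845978642091, 'tool_from_camera': array([[ 9.99999720e-01,  6.77203261e-04,  3.18047282e-04,
         4.41825907e-05],
       [-7.43912692e-04,  9.45280479e-01,  3.26257970e-01,
        -8.36959118e-02],
       [-7.97009249e-05, -3.26258116e-01,  9.45280718e-01,
        -1.42946366e-01],
       [ 0.00000000e+00,  0.00000000e+00,  0.00000000e+00,
         1.00000000e+00]])}
```

Emit:
{"api": "servo_tool", "payload": {"motion": [[0,-0.274,-0.468,0.03,0,0,-61],[0,-0.274,-0.468,0.03,0,0,-61],[0,-0.274,-0.468,0.03,0,0,-61],[0,-0.274,-0.468,0.03,0,0,-61],[0,-0.274,-0.468,0.03,0,0,-61],[0,-0.274,-0.468,0.03,0,0,-61],[0,-0.274,-0.468,0.03,0,0,-61],[0,-0.274,-0.468,0.03,0,0,-61],[0,-0.274,-0.468,0.03,0,0,-61],[0,-0.274,-0.468,0.03,0,0,-61],[0,-0.274,-0.468,0.03,0,0,-61],[0,-0.274,-0.468,0.03,0,0,-61]]}}

```text
clock: 2.8
position: [0.5673, -0.1422, 0.2014]
ee_rot: [0.999, -0.054, -0.0, 0.0]
ft_force: [-0.1, -0.5, 0.7]
grip_width: -0.003
```

```bash
cat >> h.py <<'E'
def wrist():
    o=monitor.get_obs();im,d=eyes.camera("wrist");i=eyes.camera_info("wrist")
    T=np.eye(4);T[:3,:3]=R.from_quat(o["ee_rot"]).as_matrix();T[:3,3]=o["position"]
    M=T@np.array(i["tool_from_camera"]);K=np.array(i["intrinsics"]);h,w=d.shape
    uv=np.stack(np.meshgrid(np.arange(w),np.arange(h)),-1).reshape(-1,1,2).astype(float)
    s=cv2.undistortPoints(uv,K,np.array([i["k1"],0,0,0.])).reshape(h,w,2)
    return im,d,np.dstack([s*d[...,None],d])@M[:3,:3].T+M[:3,3],M
E
python3 - <<'E'
from h import *
im,d,P,M=wrist();cv2.imwrite("pics/w1.png",im);np.savez("w1.npz",im=im,d=d,P=P)
for t in "sled_push bar_top lugs king angel shepherd small_tree".split():
    for b in models.boxes_of("wrist",t)[:1]: print(t,round(b["confidence"],2),(M@np.r_[b["point"],1])[:3].round(4))
hsv=cv2.cvtColor(im,cv2.COLOR_BGR2HSV)
near=(abs(P[...,0]-.57)<.12)&(abs(P[...,1]+.01)<.25)&(P[...,2]>.01)
for c,lo,hi in(("yellow",(22,130,60),(35,255,255)),("blue",(105,110,30),(125,255,255)),("red",(0,170,60),(6,255,255)),("white",(0,0,120),(180,60,255))):
    m=(cv2.inRange(hsv,lo,hi)>0)&near
    if c=="white": m&=(P[...,2]>.084)&(P[...,2]<.096)
    p=P[m]
    if c=="yellow": p=p[(p[:,2]>.03)&(p[:,2]<.06)]
    if len(p)<5: print(c,len(p)); continue
    print(c,len(p),np.median(p,0).round(4),"rect",cv2.minAreaRect(p[:,:2].astype(np.float32)*1000),np.percentile(p[:,2],[5,50,95]).round(3))
E
```

```text
sled_push 0.72 [ 0.5684 -0.0953  0.0587]
bar_top 0.89 [ 0.5735 -0.0452  0.0434]
lugs 0.64 [ 0.5698 -0.1003  0.0642]
king 0.95 [ 0.6907 -0.1294  0.0477]
angel 0.58 [ 0.4539 -0.0804  0.0423]
small_tree 0.91 [ 0.6979 -0.0048  0.0502]
yellow 7512 [ 0.5735 -0.0489  0.0463] rect ((571.9163208007812, -101.30315399169922), (209.5284423828125, 61.890811920166016), 84.28278350830078) [0.045 0.046 0.048]
blue 3421 [ 0.6163 -0.0679  0.0443] rect ((572.9442138671875, -94.0560531616211), (234.28956604003906, 123.90596771240234), 84.285400390625) [0.043 0.044 0.046]
red 3581 [ 0.5844 -0.0954  0.0603] rect ((606.4889526367188, -97.54829406738281), (73.87911224365234, 174.39109802246094), 80.87458038330078) [0.059 0.06  0.062]
white 159 [ 0.5976 -0.127   0.0903] rect ((569.6548461914062, -123.92390441894531), (6.026636123657227, 80.11460876464844), 84.022705078125) [0.089 0.09  0.091]
```

View pics/w1.png

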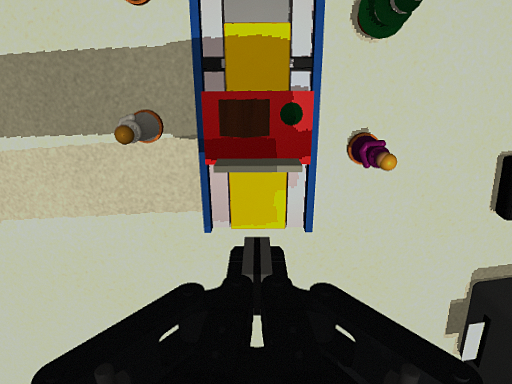

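Emit:
{"api": "servo_tool", "payload": {"motion": [[0,0,0.011,0.05,0,0,0],[0,0,0.011,0.1,0,0,0],[0,0,0.011,0.135,0,0,0],[0,0,0.011,0.148,0,0,0],[0,0,0.011,0.154,0,0,0],[0,0,0.011,0.16,0,0,0],[0,0,0.011,0.165,0,0,0],[0,0,0.011,0.168,0,0,0],[0,0,0.011,0.168,0,0,0]]}}

```text
clock: 4.32
position: [0.5676, -0.1517, 0.0348]
ee_rot: [0.999, -0.053, 0.001, 0.0]
ft_force: [-3.7, 0.2, 7.8]
grip_width: 0.006
```

Emit:
{"api": "servo_tool", "payload": {"motion": [[0,0,0,0.001,0,0,0],[0,0,0,0.002,0,0,0],[0,0,-0.005,0.002,0,0,0],[0,0,-0.01,0.002,0,0,0],[0,0,-0.015,0.002,0,0,0],[0,0,-0.02,0.002,0,0,0],[0,0,-0.025,0.002,0,0,0],[0,0,-0.025,0.002,0,0,0]]}}

```text
clock: 5.32
position: [0.5711, -0.1289, 0.0336]
ee_rot: [0.999, -0.053, 0.002, 0.002]
ft_force: [-0.7, -4.6, 8.2]
grip_width: 0.005
```

Run:
```python
from h import *
im,d,P,M=wrist();cv2.imwrite("pics/w2.png",im);np.savez("w2.npz",im=im,d=d,P=P)
i,_=eyes.camera("side");cv2.imwrite("pics/w2b.png",np.vstack([im,]))
cv2.imwrite("pics/s2.png",cv2.resize(i[130:260,190:350],None,fx=4,fy=4,interpolation=2))
o=np.array([.5789,-.0316]);a=np.deg2rad(84.28);yv=np.array([np.cos(a),np.sin(a)]);xv=np.array([yv[1],-yv[0]])
q=(P[...,:2]-o);X=q@xv;Y=q@yv;Z=P[...,2];ok=d>0
s=ok&(abs(X)<.028)&(Y>.008)&(Y<.03);print("strip z",np.median(Z[s]) if s.any() else None,s.sum())
hsv=cv2.cvtColor(im,cv2.COLOR_BGR2HSV);m=(cv2.inRange(hsv,(0,170,60),(6,255,255))>0)&(abs(X)<.06)&(abs(Z-.06)<.005)
print("sled y",np.percentile(Y[m],[1,99]),"x",np.percentile(X[m],[1,99]))
```

```text
strip z 0.033794166135245524 5345
sled y [-0.08092913 -0.01466174] x [-0.05140036  0.05218173]
```

View pics/w2.png

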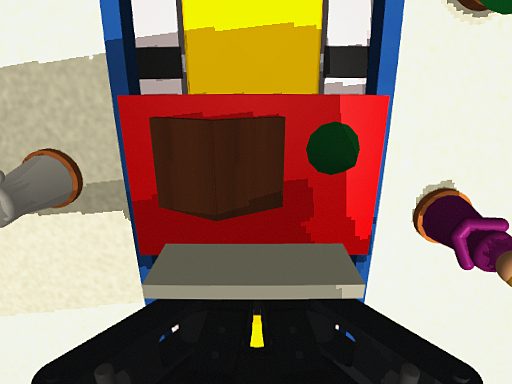

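Emit:
{"api": "servo_tool", "payload": {"motion": [[0,0,-0.004,0.001,0,0,0],[0,0,-0.009,0.001,0,0,0],[0,-0.001,-0.014,0.001,0,0,0],[0,-0.001,-0.019,0.001,0,0,0],[0,-0.001,-0.024,0.001,0,0,0],[0,-0.001,-0.029,0.001,0,0,0],[0,-0.002,-0.034,0.001,0,0,0],[0,-0.002,-0.039,0.001,0,0,0],[0,-0.002,-0.044,0.001,0,0,0],[0,-0.002,-0.048,0.001,0,0,0],[0,-0.002,-0.05,0.001,0,0,0]]}}

```text
clock: 6.8
position: [0.5746, -0.0797, 0.0327]
ee_rot: [0.999, -0.054, 0.002, 0.002]
ft_force: [-0.8, -8.9, 9.2]
grip_width: -0.003
```

```bash
cat > chk.py <<'E'
from h import *
import sys
im,d,P,M=wrist();cv2.imwrite(f"pics/{sys.argv[1]}.png",im)
o=np.array([.5789,-.0316]);a=np.deg2rad(84.28);yv=np.array([np.cos(a),np.sin(a)]);xv=np.array([yv[1],-yv[0]])
q=(P[...,:2]-o);X=q@xv;Y=q@yv;Z=P[...,2]
hsv=cv2.cvtColor(im,cv2.COLOR_BGR2HSV)
y=(cv2.inRange(hsv,(22,130,60),(35,255,255))>0)&(abs(X)<.028)&(Z<.05)&(Z>.025);print("strip z",np.median(Z[y]) if y.any() else None,y.sum())
m=(cv2.inRange(hsv,(0,170,60),(6,255,255))>0)&(abs(X)<.06)&(abs(Z-.06)<.008)
print("sled y",np.percentile(Y[m],[1,99]),"x",np.percentile(X[m],[1,99]))
A=np.c_[X[m],Y[m],np.ones(m.sum())];print("deck plane",np.linalg.lstsq(A,Z[m],rcond=None)[0].round(4))
for k in(-.04,0,.04):
    s=m&(abs(X-k)<.006);print(k,np.percentile(Y[s],[1,99]).round(4))
t=monitor.get_obs();r=t["position"][:2]-o;print("tcp",r@xv,r@yv,t["position"][2],t["ft_force"].round(1),t["clock"])
E
python3 chk.py w3
```

```text
strip z 0.032946424751233244 321
sled y [-0.03202299  0.03487582] x [-0.05284024  0.05074236]
deck plane [ 0.     -0.0007  0.0604]
-0.04 [-0.0316  0.0351]
0 [-0.0289  0.0349]
0.04 [-0.033   0.0345]
tcp 0.0005252521077544809 -0.04806708018026417 0.0326566793711892 [-1.6 -7.5  7.9] 6.85
```

Emit:
{"api": "servo_tool", "payload": {"motion": [[0,0,-0.005,0,0,0,0],[0,0,-0.01,0,0,0,0],[0,0,-0.015,0,0,0,0],[0,0,-0.02,0,0,0,0],[0,0,-0.025,0,0,0,0],[0,0,-0.03,0,0,0,0],[0,0,-0.035,0,0,0,0],[0,0,-0.04,0,0,0,0],[0,0,-0.044,0,0,0,0],[0,0,-0.048,0,0,0,0],[0,0,-0.052,0,0,0,0],[0,0,-0.052,0,0,0,0],[0,0,-0.052,0,0,0,0]]}}

```text
clock: 8.48
position: [0.5801, -0.0274, 0.0325]
ee_rot: [0.999, -0.054, 0.002, 0.001]
ft_force: [0.1, -6.5, 7.9]
grip_width: -0.004
```

```bash
python3 chk.py w4
```

```text
strip z 0.03266051709763318 323
sled y [0.02086121 0.08750685] x [-0.05257814  0.05100561]
deck plane [-0.0002  0.0001  0.0603]
-0.04 [0.0211 0.0878]
0 [0.0238 0.0876]
0.04 [0.0198 0.0872]
tcp 0.000793914918496373 0.0043844608827189975 0.032563662357952376 [-1.  -5.3  8.2] 8.525
```

View pics/w4.png

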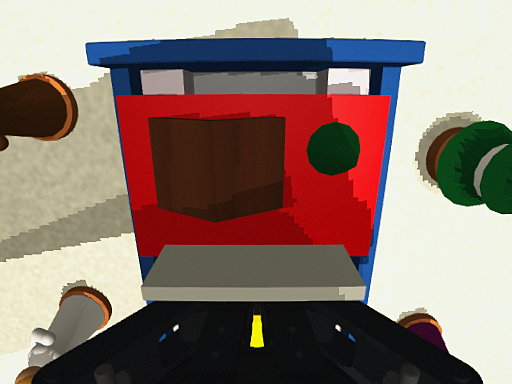

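The picture shows the sled square in the track, with its front edge (row ~95) short of the end wall (row ~50). Its origin is at y ≈ +52 mm and the bar is still down. I'll back off the plate first, then lift.

Emit:
{"api": "servo_tool", "payload": {"motion": [[0,0,0.004,0,0,0,0],[0,0,0.008,0,0,0,0],[0,0,0.012,0,0,0,0],[0,0,0.012,0,0,0,0],[0,0,0.012,-0.003,0,0,0],[0,0,0.012,-0.007,0,0,0],[0,0,0.012,-0.011,0,0,0],[0,0,0.012,-0.016,0,0,0],[0,0,0.012,-0.025,0,0,0],[0,0,0.012,-0.06,0,0,0],[0,0,0.02,-0.11,0,0,0],[0,0,0.04,-0.16,0,0,0],[0,0,0.06,-0.18,0,0,0],[0,0,0.06,-0.18,0,0,0]]}}

```text
clock: 10.28
position: [0.5721, -0.0869, 0.212]
ee_rot: [0.999, -0.054, 0.001, 0.001]
ft_force: [-0.3, 1.5, -0.3]
grip_width: -0.002
```

```bash
python3 chk.py w5
python3 - <<'E'
from h import *
i,_=eyes.camera("side");cv2.imwrite("pics/s5.png",cv2.resize(i[110:290,190:350],None,fx=3,fy=3,interpolation=2))
for t in "angel shepherd king small_tree snow_globe".split():
    for b in models.boxes_of("side",t)[:1]: print(t,round(b["confidence"],2),toworld("side",b["point"]).round(3))
E
```

```text
strip z 0.04629825828618753 6872
sled y [0.02105761 0.08701021] x [-0.05208139  0.05060851]
deck plane [-0.0005  0.0003  0.0603]
-0.04 [0.0246 0.0871]
0 [0.0242 0.0868]
0.04 [0.022  0.0866]
tcp -0.0019115151426708065 -0.054184098649443374 0.21049231072069263 [-0.2  0.3 -0.6] 10.325
angel 0.53 [ 0.434 -0.079  0.04 ]
shepherd 0.74 [0.454 0.066 0.031]
king 0.52 [ 0.688 -0.127  0.036]
small_tree 0.78 [0.698 0.014 0.042]
snow_globe 0.69 [0.551 0.156 0.046]
```

View pics/w5.png

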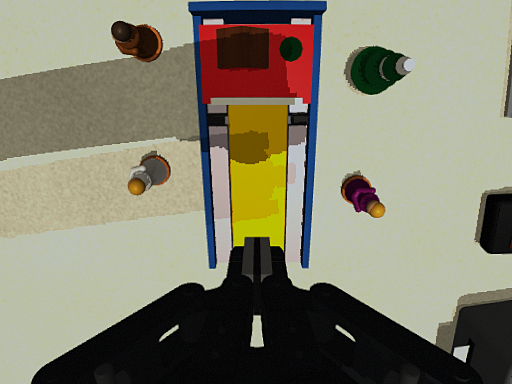

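View pics/s5.png

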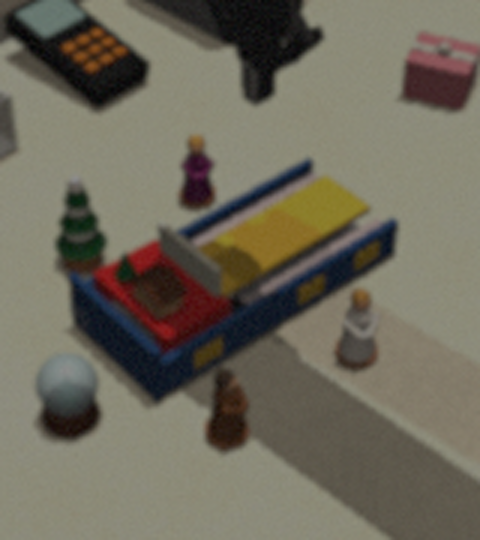

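The wrist view shows the sled in the bay (plate at row ~101) and the lugs up behind it (row ~119). The strip is back at 46 mm, all bystanders are standing in place, and the arm is clear.

```bash
python3 -c "
from workcell import ticket
print(ticket.hand_in())"
```

```text
the job is handed in; nothing more can be done
None
```

The sled is past the lugs, the bar is back up behind it, and I have handed the job in. I pressed the bar down about 13 mm with the shut fingertips and pushed the sled along by its white rear plate. Then I backed about 12 mm off the plate with the bar still down, let the bar rise, and moved the arm clear.

- **Sled:** its origin measured about y = +52 mm in the track frame, level and not turned.
- **Bar:** the strip top is back at 46 mm, fully up, and the lugs show behind the sled.
- **Bystanders:** the five near the track were measured again. Four moved no more than 3 mm; the king and angel names got swapped in the first side picture, but the figures themselves read the same. I did not re-measure the gift box or the big tree. The gift box still stands upright in the last side picture, and the arm stayed well above or away from both.
- **Force and time:** the highest force I read was about 13 N while pushing, and the clock stood at about 10.6 s at the end.

None of these checks failed.

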